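# Unlatch and open the recipe box

## Task

Open the grey recipe box: its red latch lever swings free to one side only, and which side cannot be seen, so feel for it gently without forcing the lever against its stop, and swing it all the way out, clear of the still closed lid. Then lift the lid gently by one of its blue lugs until it stands open past upright and stays there. Leave the lever swung out and do not disturb the other things on the table.

Things in the scene. Friction and masses are not known exactly. Their poses are not given: they have to be found in the camera images.
- box: Grey plastic recipe box, 110 mm deep (x), 200 wide (y), 100 high plus a flat 10 mm lid (top at 110 mm); stands firmly, does not slide. Origin: centre of its underside on the table, z up; its front (latch side) faces its own -x. A black latch housing stands against the front's middle: x -133 to -55, y -28 to 28, 110 mm high.
- latch (a joint): Angle of the red lever about its upright pivot: 0 = pointing to box +x, across the lid's front edge; positive = counter-clockwise from above; range -1.7 to 1.7 rad, clear of the lid from 1.4. Stays where left; about 3 N at the tab swings it. One way (unseen, varies) it meets a hard stop at about 0.3 rad; never push it with over 50 N.
- latch_pivot (a point): Point on the lever's upright pivot axis, at half the height of the lever bar (119 mm above the table; box frame -105, 0 mm).
- latch_tab (a point): Centre of the upright red push tab near the lever's tip, 78 mm from the pivot axis, 142 mm above the table. Tab: 18 mm along the lever, 10 mm thick, from the bar's top (127 mm above the table) up to 162 mm. Bar: 16 mm wide, 14 high, from 18 mm behind to 90 mm ahead of the pivot.
- lid (a joint): Opening angle of the lid about its hinge along the far upper rim (the box's +x side): 0 shut, 1.57 upright, mechanical limit 1.8 rad. Stiff hinge: it stays at any angle; lifting it takes about 4 N at a lug. It must not be flung (stay below 4 rad/s) nor pushed with 50 N or more.
- lid_hinge (a point): Middle of the lid's hinge axis, which is parallel to the box's y axis: box frame 55, 0, 102 mm.
- lug_left (a point): Underside of the blue lifting lug on the +y half of the lid's front edge: mid-width, 6 mm in from its front edge. The lug stands out 22 mm (box frame x -81 to -59, y 62 to 98 mm), is 10 mm thick, underside 100 mm above the table when shut, with free space below it, 26 mm deep to the box's front wall. Moves with the lid.
- lug_right (a point): The same on the -y half (box frame y -98 to -62 mm).
- mug: Blue enamel mug, 84 mm across, 88 mm high, with a handle; bystander. Origin: centre of underside.
- jar: Small empty glass jar, 72 mm across, 85 mm high; bystander. Origin: centre of underside.
- tin: Green-labelled tin, 72 mm across, 95 mm high; bystander. Origin: centre of underside.
- mill: Beechwood pepper mill, 58 mm across, 190 mm high, beside the box; bystander. Origin: centre of underside.
- flashlight: Aluminium flashlight standing on its head, 50 mm across, 150 mm high, rubber button on the side, beside the box; bystander. Origin: centre of underside.

How it is judged:
By the outcome, as a careful person would: the job done as asked, in the order asked, and still so for the second after the job is handed in, with the robot touching nothing.
It also fails if it takes over 67 s, if anything falls off the work surface, if the arm or the gripper's body presses on something with over 40 N, if the wrist force passes 120 N, or if a joint passes its speed limit or range.

## Robot

A 6-joint arm with a two-finger parallel gripper is mounted at the origin on the work surface. World frame = base frame: x ahead of the robot, y to its left, z up, the work surface at z = 0. Lengths are in m, angles in rad, forces in N, time in s.
With the tool pointing down it reaches from about 0.3 to 1 m from the base axis. Payload 5.1 kg.
Tool frame: the origin (TCP) lies on the mounting face of the last link; the fingertips stand 190 mm ahead of it and the grasp point (between the pads) lies 171 mm ahead of it (bot.tip_extent is the distance from the TCP to the fingertips, in m); z points along the fingers, y is the line along which they close (so a half turn about z gives the same grasp; the last joint's range is limited). The gripper opens to 95 mm and grips with 3 to 60 N. Pads are 20 mm wide; open, the fingers measure 119 mm over their backs; the gripper's body (75 mm by 180 mm) begins 59 mm behind the grasp point.
Start: joints at [1.105, 0.124, 1.65, -0, 1.367, -0.083], TCP at [0.243, 0.603, 0.405] pointing down, gripper open.
Joint ranges: [-2.61, 2.61], [-1.02, 2.33], [0.03, 2.71], [-1.35, 4.49], [0.32, 2.68], [-2.91, 2.91]. Speed limits (rad/s): [2.57, 2.57, 3.14, 3.14, 3.14, 3.14].

## Interface

Orientations are given as a unit quaternion [w, x, y, z].
In Python, from rig import bot gives the robot as it stands.
- The arm moves only by the tool arm_command, never from a script. Its argument "increments" is a list of rows, each a list of 3 entries, a list of its own where there are three numbers: the shift along the tool's x, y, z in mm, then the turn, a rotation vector about the tool's x, y, z in rad, then the closure in counts, from 0 (fully open) to 255 (shut). In form: [[[x, y, z], [wx, wy, wz], gripper], ...]. A call has 1 to 10 rows; each row is the pose to reach, as a shift and turn from the pose commanded when the call began, along the tool's axes at that moment; what a row does not reach only later rows make up. A row lasts 1/12 s, in which the tool goes at most 41.7 mm and 7.16 degrees, less where a joint would pass 70% of its speed; a pose out of reach is approached as far as the arm can. A call with a gripper value outside its range is refused whole. The fingers move at their own pace and stop on an object; "squeeze" is the grip in N (left out, the last holds). Time passes only in rows, so rows that repeat a pose let the fingers close. It gives the time, the measured TCP pose, the force, the opening and the grip force at its end, in the units of the state.
- bot.get_obs(): the state, without advancing time (a new reading comes with each control period).
- bot.get_image(name): name is "scene" or "top" or "wrist"; returns a dict with "image" (420x560x3 uint8, blue, green, red), "range_z" (420x560 float32, m along the optical axis (not along the pixel's ray), 0 where there is no reading), "intrinsics" (3x3 intrinsics, pixels), "camera_from_world" (4x4, takes a point from world to camera coordinates). Camera axes: x right, y down, z forward; pixel columns grow to the right and rows downward; lengths in m; the calibration is good to about 2 mm. A picture is of the moment at which its call begins.
- bot.close_job(): hands the job in; it is judged then, once.
The state is a dict: "t": time; "q": joint angles; "qd": joint speeds; "joint_torque": joint torques, N m; "position": TCP position; "ee_rot": TCP orientation; "force": force on the tool from outside, world axes, zero at the start; "torque": the same for the moment, N m; "finger_gap": finger opening in m; "grasp_force": force on a finger pad.
Only numpy, scipy, OpenCV 4.12 (cv2) and the standard library are available. Lean on these libraries where they do the work, as an engineer would, in place of code of your own. Each camera call takes 0.05 s, during which the arm holds its last target. There are 200 camera calls.

## Working session

There is one attempt and no reset: what is moved stays moved. The work goes in short steps, Python scripts to look and compute and a tool call to move; the robot and the scene stay as the last step left them, time stands still between calls to the robot, and variables do not carry over. Pictures are saved under pics/ and viewed, at most 10 in all, crops included, and the job is handed in when it is done.

Besides the shell and the picture viewer there is one more tool, called by a JSON object that holds its "method" and its "body". arm_command: Moves the arm, as the interface text tells. Its arguments: {"type":"object","properties":{"increments":{"type":"array","items":{"type":"array"}},"squeeze":{"type":"number"}},"required":["increments"]}

```bash
ls; mkdir -p pics; python3 - <<'E'
from rig import bot
import cv2,numpy as np,pickle
for n in ["scene","top"]:
    d=bot.get_image(n); cv2.imwrite(f"pics/{n}0.png",d["image"]); pickle.dump(d,open(f"{n}0.pkl","wb"))
    print(n,d["intrinsics"].tolist(),np.round(d["camera_from_world"],3).tolist())
print(bot.get_obs())
E
```

```text
pics
scene [[514.7352353928507, 0.0, 282.10288592991066], [0.0, 514.7352353928507, 205.1856462185242], [0.0, 0.0, 1.0]] [[-0.363, 0.932, -0.007, 0.207], [0.769, 0.295, -0.568, -0.47], [-0.527, -0.211, -0.823, 1.46], [0.0, 0.0, 0.0, 1.0]]
top [[434.04072916017566, 0.0, 273.61717958296805], [0.0, 434.04072916017566, 206.08564801628012], [0.0, 0.0, 1.0]] [[-0.019, -1.0, -0.004, 0.07], [-0.986, 0.019, -0.166, 0.667], [0.166, 0.001, -0.986, 0.951], [0.0, 0.0, 0.0, 1.0]]
{'t': 0.1, 'q': array([ 1.10540357e+00,  1.24447511e-01,  1.65156360e+00,  1.14380484e-05,
        1.36755260e+00, -8.25922020e-02]), 'qd': array([-0.00067037, -0.00139629, -0.00241956,  0.0005941 , -0.0012612 ,
        0.00095845]), 'joint_torque': array([ 2.41999433e-04, -4.18879902e+01, -3.61096716e+01,  7.77318282e-02,
        4.61762014e-02, -9.51206994e-05]), 'position': array([0.24270261, 0.60273394, 0.40358924]), 'ee_rot': array([-2.72052098e-04,  1.90234834e-01,  9.81738120e-01, -9.47249003e-04]), 'force': array([-0.38549076, -0.90420592, -0.59730874]), 'torque': array([-0.00051455, -0.03438134,  0.06265681]), 'grasp_force': 0.0, 'finger_gap': 0.09526114611647683}
```

View pics/scene0.png

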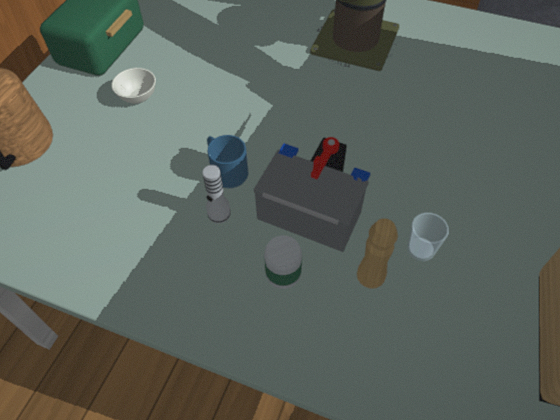

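View pics/top0.png

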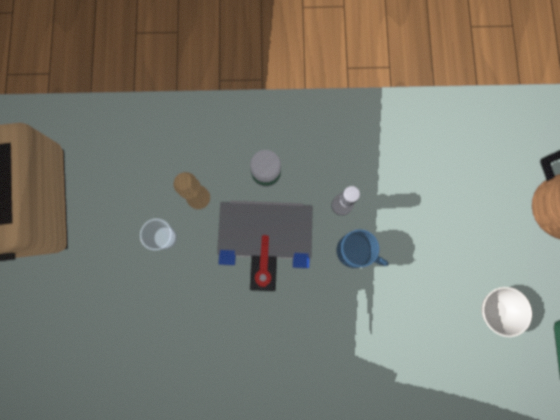

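The top view shows the box with its front facing the robot. The lugs are at (227,258) and (301,261), and the lever runs from the pivot at (263,278) to the tab at (265,240). The mill is at (190,190), the flashlight at (347,198), the mug at (360,250), the jar at (157,235) and the tin at (265,165).

```bash
cat > h.py <<'E'
import numpy as np,cv2
def cloud(d):
    K=d["intrinsics"];T=np.linalg.inv(d["camera_from_world"]);z=d["range_z"]
    v,u=np.indices(z.shape); P=np.stack([(u-K[0,2])/K[0,0]*z,(v-K[1,2])/K[1,1]*z,z],-1)
    return P@T[:3,:3].T+T[:3,3]
def ray(d,u,v,h):
    K=d["intrinsics"];T=np.linalg.inv(d["camera_from_world"])
    r=T[:3,:3]@np.array([(u-K[0,2])/K[0,0],(v-K[1,2])/K[1,1],1]);o=T[:3,3]
    return o+r*(h-o[2])/r[2]
def blobs(d,name,mn=25):
    hsv=cv2.cvtColor(d["image"],cv2.COLOR_BGR2HSV)
    if name=="blue": m=cv2.inRange(hsv,(112,150,60),(130,255,255))
    if name=="red": m=cv2.inRange(hsv,(0,150,60),(6,255,255))|cv2.inRange(hsv,(174,150,60),(180,255,255))
    n,l,s,c=cv2.connectedComponentsWithStats(m)
    return [(c[i],l==i) for i in range(1,n) if s[i,4]>=mn]
E
python3 - <<'E'
import pickle
from h import *
for n in ["top","scene"]:
    d=pickle.load(open(n+"0.pkl","rb"));P=cloud(d)
    for col in ["blue","red"]:
        for c,m in blobs(d,col):
            q=P[m]; print(n,col,c.round(1),m.sum(),"ray.110",ray(d,*c,.11).round(4),"med",np.median(q,0).round(4),"zr",np.percentile(q[:,2],[5,95]).round(3))
            if col=="red":
                for a,b in [(.105,.13),(.132,.17)]:
                    s=q[(q[:,2]>a)&(q[:,2]<b)]; print("  z",a,b,len(s),s.min(0).round(3),s.max(0).round(3),s.mean(0).round(4))
    if n=="top":
        Z=P[...,2]; m=((Z>.1)&(Z<.118)&(cv2.cvtColor(d["image"],cv2.COLOR_BGR2HSV)[...,1]<60)).astype(np.uint8); m[:, :200]=0;m[:,330:]=0;m[:195]=0;m[300:]=0
        q=P[m>0]; print("lid",cv2.minAreaRect((q[:,:2]*1000).astype(np.float32)))
        m=((Z>.04)&(d["range_z"]>0)).astype(np.uint8); k,l,s,c=cv2.connectedComponentsWithStats(m)
        for i in range(1,k):
            if s[i,4]>60:
                q=P[l==i]; print("obj",c[i].round(),s[i,4],np.percentile(q,1,axis=0).round(3),np.percentile(q,99,axis=0).round(3))
E
```

```text
top red [263.4 263.3] 375 ray.110 [0.5347 0.0811 0.11  ] med [0.5326 0.0795 0.1274] zr [0.123 0.161]
  z 0.105 0.13 279 [0.487 0.067 0.107] [0.59  0.099 0.13 ] [0.5332 0.0804 0.126 ]
  z 0.132 0.17 53 [0.489 0.069 0.132] [0.589 0.098 0.164] [0.5629 0.079  0.1536]
lid ((573.1226196289062, 79.16783905029297), (204.3541259765625, 194.20169067382812), 86.54542541503906)
obj [ 29. 193.] 7797 [0.56  0.548 0.043] [0.83  0.623 0.193]
obj [265. 167.] 860 [0.724 0.04  0.043] [0.789 0.109 0.098]
obj [551. 192.] 1138 [ 0.601 -0.607  0.041] [ 0.768 -0.57   0.121]
obj [189. 189.] 754 [0.677 0.217 0.041] [0.72  0.262 0.189]
obj [347. 199.] 440 [ 0.655 -0.124  0.04 ] [ 0.691 -0.087  0.152]
obj [265. 237.] 6293 [ 0.481 -0.022  0.105] [0.669 0.177 0.133]
obj [154. 234.] 479 [0.57  0.287 0.041] [0.639 0.356 0.088]
obj [363. 250.] 553 [ 0.524 -0.195  0.041] [ 0.605 -0.09   0.09 ]
obj [512. 313.] 483 [ 0.366 -0.514  0.04 ] [ 0.471 -0.407  0.053]
scene red [323.8 156.8] 451 ray.110 [0.5317 0.0784 0.11  ] med [0.5417 0.0828 0.1265] zr [0.116 0.16 ]
  z 0.105 0.13 329 [0.478 0.061 0.107] [0.598 0.101 0.13 ] [0.5381 0.0834 0.1241]
  z 0.132 0.17 95 [0.514 0.075 0.132] [0.595 0.085 0.164] [0.5868 0.0801 0.1509]
```

```bash
python3 - <<'E'
import pickle
from h import *
for n,pts in [("top",[(227,258),(301,261)]),("scene",[(289,151),(361,174)])]:
    d=pickle.load(open(n+"0.pkl","rb"));P=cloud(d);hsv=cv2.cvtColor(d["image"],cv2.COLOR_BGR2HSV)
    m=cv2.inRange(hsv,(105,170,40),(130,255,255)); k,l,s,c=cv2.connectedComponentsWithStats(m)
    for u,v in pts:
        print(n,hsv[v,u],end=" "); i=l[v,u]
        if i:
            q=P[l==i]; q=q[q[:,2]>.106]; print(c[i],s[i],ray(d,*c[i],.11).round(4),q.mean(0).round(4),q.min(0).round(3),q.max(0).round(3))
    if n=="top":
        # lid outline by dark low-saturation near z .11
        Z=P[...,2]; m=((Z>.103)&(Z<.117)).astype(np.uint8); m[:,:205]=0;m[:,325:]=0;m[253:]=0;m[:195]=0
        m=cv2.morphologyEx(m,cv2.MORPH_CLOSE,np.ones((15,15)));
        ctr=max(cv2.findContours(m,0,2)[0],key=cv2.contourArea)[:,0]
        W=np.array([ray(d,*p,.11)[:2] for p in ctr.astype(float)]); r=cv2.minAreaRect((W*1000).astype(np.float32)); print(r, cv2.boxPoints(r).round())
        x=W[:,0];far=W[(x>.62)&(W[:,1]>-.005)&(W[:,1]<.165)]; print("far edge",np.polyfit(far[:,1],far[:,0],1))
E
```

```text
top [111 171 118] [227.33333333 256.8       ] [225 255   7   6  15] [0.5501 0.1585 0.11  ] [0.5501 0.1585 0.1095] [0.543 0.151 0.107] [0.554 0.164 0.113]
top [111 168 120] ((614.6803588867188, 76.69224548339844), (206.50729370117188, 111.78319549560547), 88.8830337524414) [[557. -25.]
 [669. -28.]
 [673. 179.]
 [561. 181.]]
far edge [0.05225953 0.66345997]
scene [108 201  94] [287.97333333 150.08666667] [279 144  19  13 150] [0.5414 0.0022 0.11  ] [0.5496 0.0051 0.1203] [ 0.526 -0.014  0.106] [1.206 0.254 0.936]
scene [109 188  95] [360.22627737 174.02919708] [352 168  18  13 137] [0.5486 0.1621 0.11  ] [0.5479 0.1618 0.1092] [0.535 0.145 0.106] [0.564 0.179 0.114]
```

```bash
cat >> h.py <<'E'
from scipy.spatial.transform import Rotation as R
PSI=-0.048; O=np.array([.615,.0785,0]); RB=R.from_euler("z",PSI)
def w(p): return O+RB.apply(np.array(p)/1000)   # box mm -> world m
def pose(o): 
    r=R.from_quat(np.roll(o["ee_rot"],-1)); return np.array(o["position"]),r
def down(yaw): # tool y at box yaw+90deg, z down
    c,s=np.cos(yaw+PSI),np.sin(yaw+PSI)
    return R.from_matrix(np.array([[-c,-s,0],[-s,c,0],[0,0,-1]]).T)
def inc(o,tip,r,L=.190):
    p,r0=pose(o); t=np.array(tip)-L*r.apply([0,0,1])
    return (r0.inv().apply(t-p)*1000).round(1).tolist(),(r0.inv()*r).as_rotvec().round(3).tolist()
E
python3 - <<'E'
from h import *; from rig import bot
o=bot.get_obs(); print(bot.tip_extent,w([-27,0,215]),w([-70,80,105]),inc(o,w([-27,0,215]),down(0)))
E
```

```text
0.1901 [0.5880311 0.0797955 0.215    ] [0.54891915 0.16176657 0.105     ] ([-515.7, -356.1, -0.8], [-0.002, -0.001, -0.335])
```

{"method": "arm_command", "body": {"increments": [[[-34,-24,0],[0,0,-0.03],0],[[-67,-46,0],[0,0,-0.06],40],[[-101,-70,0],[0,0,-0.09],80],[[-134,-93,0],[0,0,-0.12],120],[[-165,-114,0],[0,0,-0.15],150],[[-196,-135,0],[0,0,-0.17],150],[[-227,-157,0],[0,0,-0.19],150],[[-258,-178,0],[0,0,-0.21],150],[[-289,-200,0],[0,0,-0.23],150],[[-310,-214,0],[0,0,-0.24],150]]}}

```text
t: 0.93
position: [0.4514, 0.2861, 0.4043]
ee_rot: [-0.0, 0.072, 0.997, -0.001]
force: [-0.8, 0.5, 0.5]
finger_gap: 0.0422
grasp_force: 0.0
```

```bash
python3 - <<'E'
from h import *; from rig import bot
o=bot.get_obs(); print(o["t"],o["position"],o["finger_gap"],o["q"].round(2),inc(o,w([-27,0,215]),down(0)))
E
```

```text
0.9333 [0.45142358 0.28605841 0.40430866] 0.042180623601233376 [ 0.46 -0.13  1.91 -0.    1.37 -0.96] ([-164.7, -184.6, -0.5], [-0.001, -0.0, -0.096])
```

{"method": "arm_command", "body": {"increments": [[[-25,-28,0],[0,0,-0.015],150],[[-50,-56,0],[0,0,-0.03],150],[[-75,-84,0],[0,0,-0.045],150],[[-100,-112,0],[0,0,-0.06],150],[[-125,-140,0],[0,0,-0.075],150],[[-145,-163,0],[0,0,-0.085],150],[[-158,-177,0],[0,0,-0.096],150],[[-164.7,-184.6,0],[0,0,-0.096],150],[[-164.7,-184.6,0],[0,0,-0.096],150],[[-164.7,-184.6,0],[0,0,-0.096],150]]}}

```text
t: 1.77
position: [0.587, 0.0827, 0.4043]
ee_rot: [-0.001, 0.024, 1.0, 0.0]
force: [0.7, 0.2, -0.1]
finger_gap: 0.0393
grasp_force: 0.0
```

```bash
python3 - <<'E'
from h import *; from rig import bot
o=bot.get_obs(); print(o["t"],o["position"],o["force"],o["finger_gap"],o["q"].round(2),inc(o,w([-27,0,135]),down(0)))
d=bot.get_image("wrist"); cv2.imwrite("pics/w1.png",d["image"])
for c,m in blobs(d,"red"):
    q=cloud(d)[m]; s=q[(q[:,2]>.14)]; print(c,m.sum(),s.shape,np.percentile(s,2,axis=0).round(4),np.percentile(s,98,axis=0).round(4))
E
```

```text
1.7667 [0.58699996 0.08267738 0.40426625] [ 0.69328578  0.20027979 -0.1060442 ] 0.03926792392493395 [ 0.05 -0.    1.78  0.    1.36 -1.47] ([-1.3, -2.9, 79.3], [0.0, -0.001, 0.001])
[275.46230599 148.78824834] 2706 (336, 3) [0.5072 0.074  0.1417] [0.5885 0.0861 0.3846]
```

View pics/w1.png

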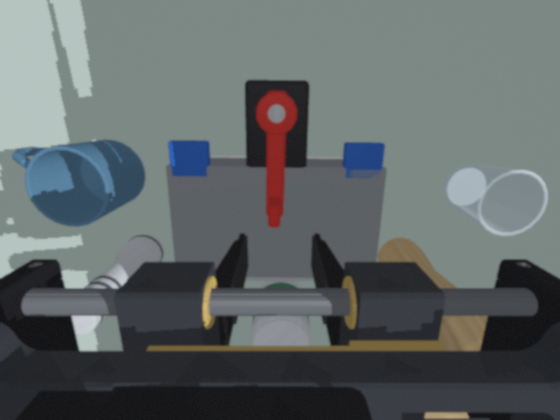

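The wrist view shows the lever from the pivot at (277,113) to the tab at (275,212), which lies between the fingers. The lugs are at (190,157) and (363,157). All of this agrees with the earlier fit, so I'm descending around the tab.

{"method": "arm_command", "body": {"increments": [[[-1,-2.5,20],[0,0,0],150],[[-1,-2.5,40],[0,0,0],150],[[-1,-2.5,55],[0,0,0],150],[[-1,-2.5,65],[0,0,0],150],[[-1,-2.5,72],[0,0,0],150],[[-1,-2.5,78],[0,0,0],150],[[-1,-2.5,78],[0,0,0],150],[[-1,-2.5,78],[0,0,0],150]]}}

```text
t: 2.48
position: [0.5881, 0.0802, 0.3272]
ee_rot: [0.0, 0.023, 1.0, 0.0]
force: [0.6, 0.1, 0.0]
finger_gap: 0.0392
grasp_force: 0.0
```

```bash
python3 - <<'E'
from h import *; from rig import bot
import pickle
o=bot.get_obs(); print(o["t"],o["position"],o["force"],o["finger_gap"])
# arc poses: tool reference point at lever radius 78; (a, tool yaw, lateral offset)
for s in (1,-1):
  for a in (0.1,.2,.3,.4):
    print(s*a,inc(o,w([-105+78*np.cos(a),s*78*np.sin(a),136]),down(s*a)))
E
```

```text
2.4833 [0.58814722 0.08023806 0.3272406 ] [0.64504288 0.10115908 0.01591571] 0.039237705183571295
0.1 ([0.5, 7.3, 1.2], [0.0, 0.001, -0.098])
0.2 ([1.6, 15.1, 1.2], [0.0, 0.001, -0.198])
0.3 ([3.5, 22.6, 1.2], [-0.0, 0.001, -0.298])
0.4 ([6.2, 29.9, 1.2], [-0.0, 0.001, -0.398])
-0.1 ([0.5, -8.2, 1.2], [0.0, 0.001, 0.102])
-0.2 ([1.7, -15.9, 1.2], [0.0, 0.001, 0.202])
-0.3 ([3.6, -23.5, 1.2], [0.0, 0.001, 0.302])
-0.4 ([6.3, -30.8, 1.2], [0.0, 0.001, 0.402])
```

{"method": "arm_command", "body": {"increments": [[[0.1,2,0],[0,0,-0.025],190],[[0.3,4,0],[0,0,-0.05],190],[[0.5,7,0],[0,0,-0.1],190],[[1,10,0],[0,0,-0.14],190],[[1.6,13,0],[0,0,-0.17],190],[[1.8,16,0],[0,0,-0.21],190],[[2.5,19,0],[0,0,-0.25],190],[[2.5,19,0],[0,0,-0.25],190]]}}

```text
t: 3.15
position: [0.5868, 0.0993, 0.3277]
ee_rot: [0.001, -0.102, 0.995, -0.0]
force: [1.3, -0.9, 1.4]
finger_gap: 0.0241
grasp_force: 0.6
```

{"method": "arm_command", "body": {"increments": [[[0,1.5,0],[0,0,-0.02],190],[[0.1,3,0],[0,0,-0.04],190],[[0.2,4.5,0],[0,0,-0.06],190],[[0.3,6,0],[0,0,-0.08],190]]}}

```text
t: 3.48
position: [0.5852, 0.1049, 0.3273]
ee_rot: [0.001, -0.142, 0.99, -0.0]
force: [2.3, -2.3, 1.4]
finger_gap: 0.0242
grasp_force: 1.3
```

{"method": "arm_command", "body": {"increments": [[[0,1,0],[0,0,-0.012],190],[[0.1,2,0],[0,0,-0.025],190],[[0.1,2,0],[0,0,-0.025],190]]}}

```text
t: 3.73
position: [0.5842, 0.1069, 0.3268]
ee_rot: [-0.0, -0.154, 0.988, 0.0]
force: [1.1, -2.4, 1.2]
finger_gap: 0.0245
grasp_force: 1.1
```

{"method": "arm_command", "body": {"increments": [[[0,1,0],[0,0,-0.012],190],[[0.1,2,0],[0,0,-0.025],190],[[0.1,2,0],[0,0,-0.025],190]]}}

```text
t: 3.98
position: [0.5836, 0.1087, 0.3267]
ee_rot: [0.0, -0.166, 0.986, 0.0]
force: [2.2, -2.5, 2.2]
finger_gap: 0.0242
grasp_force: 1.1
```

{"method": "arm_command", "body": {"increments": [[[0,1,0],[0,0,-0.012],190],[[0.1,2,0],[0,0,-0.025],190],[[0.1,2,0],[0,0,-0.025],190]]}}

```text
t: 4.23
position: [0.5828, 0.1106, 0.3267]
ee_rot: [0.0, -0.179, 0.984, 0.0]
force: [1.5, -1.7, 1.2]
finger_gap: 0.024
grasp_force: 1.2
```

Still only swing friction at about 30 mm of travel, so I'm continuing in small steps.

{"method": "arm_command", "body": {"increments": [[[0,1,0],[0,0,-0.012],190],[[0.1,2,0],[0,0,-0.025],190],[[0.1,2,0],[0,0,-0.025],190]]}}

```text
t: 4.48
position: [0.582, 0.1125, 0.3267]
ee_rot: [-0.0, -0.191, 0.982, 0.0]
force: [2.5, -0.7, 0.4]
finger_gap: 0.0243
grasp_force: 1.2
```

{"method": "arm_command", "body": {"increments": [[[0,1,0],[0,0,-0.012],190],[[0.1,2,0],[0,0,-0.025],190],[[0.1,2,0],[0,0,-0.025],190]]}}

```text
t: 4.73
position: [0.5812, 0.1143, 0.3267]
ee_rot: [-0.0, -0.203, 0.979, 0.0]
force: [3.4, -1.8, 0.2]
finger_gap: 0.0245
grasp_force: 1.2
```

{"method": "arm_command", "body": {"increments": [[[0,1,0],[0,0,-0.012],190],[[0.1,2,0],[0,0,-0.025],190],[[0.1,2,0],[0,0,-0.025],190]]}}

```text
t: 4.98
position: [0.5802, 0.1161, 0.3267]
ee_rot: [-0.0, -0.215, 0.977, 0.0]
force: [2.4, -0.4, -0.2]
finger_gap: 0.0243
grasp_force: 1.2
```

```bash
python3 - <<'E'
from h import *; from rig import bot
o=bot.get_obs(); print(o["t"],o["position"],o["force"],o["finger_gap"],o["q"].round(2))
p=RB.inv().apply(o["position"]-O)*1000-[-105,0,0]; print(p, "centre angle",np.arctan2(p[1],p[0]))
for a in (.6,.7,.8,.9,1,1.1,1.2,1.3,1.4,1.5,1.6):
    print(a,inc(o,w([-105+78*np.cos(a),78*np.sin(a),136]),down(a)))
d=bot.get_image("top")
for c,m in blobs(d,"red"):
    q=cloud(d)[m]; q=q[(q[:,2]>.117)&(q[:,2]<.13)]; b=RB.inv().apply(q-O)*1000-[-105,0,0]; b=b[np.hypot(b[:,0],b[:,1])>30]; print("lever", np.arctan2(b[:,1],b[:,0]).mean(),len(b))
E
```

```text
4.9833 [0.5802437  0.11607983 0.3266715 ] [ 2.40288692 -0.36071146 -0.21118076] 0.02425098678111438 [ 0.11  0.06  1.86  0.    1.23 -1.9 ]
[ 68.4805908   35.86888889 326.67150378] centre angle 0.48249156029631995
0.6 ([-0.2, 9.1, 0.7], [0.0, -0.0, -0.118])
0.7 ([1.2, 16.8, 0.7], [0.0, -0.0, -0.218])
0.8 ([3.2, 24.4, 0.7], [0.0, -0.0, -0.318])
0.9 ([6.0, 31.6, 0.7], [0.0, -0.0, -0.418])
1 ([9.5, 38.6, 0.7], [0.0, -0.0, -0.518])
1.1 ([13.7, 45.2, 0.7], [0.0, -0.0, -0.618])
1.2 ([18.6, 51.3, 0.7], [0.0, -0.0, -0.718])
1.3 ([24.0, 56.9, 0.7], [0.0, -0.0, -0.818])
1.4 ([29.9, 61.9, 0.7], [0.0, -0.0, -0.918])
1.5 ([36.3, 66.3, 0.7], [0.0, 0.0, -1.018])
1.6 ([43.2, 70.1, 0.7], [0.0, 0.0, -1.118])
lever 0.3918946158718023 80
```

The lever is at about 0.39 rad, past where a stop would be, so the positive side is free. I'm swinging it on out.

{"method": "arm_command", "body": {"increments": [[[0,5,0],[0,0,-0.06],190],[[0,9,0],[0,0,-0.118],190],[[0.4,13,0],[0,0,-0.168],190],[[1.2,16.8,0],[0,0,-0.218],190],[[2.1,20.6,0],[0,0,-0.268],190],[[3.2,24.4,0],[0,0,-0.318],190],[[4.5,28,0],[0,0,-0.36],190],[[6,31.6,0],[0,0,-0.4],190],[[7.7,35.1,0],[0,0,-0.45],190],[[9.5,38.6,0],[0,0,-0.49],190]]}}

```text
t: 5.87
position: [0.5555, 0.1474, 0.3268]
ee_rot: [0.001, -0.446, 0.895, 0.0]
force: [4.1, 0.6, 0.6]
finger_gap: 0.0241
grasp_force: 1.5
```

```bash
python3 - <<'E'
from h import *; from rig import bot
o=bot.get_obs(); print(o["t"],o["position"],o["force"],o["finger_gap"],o["q"].round(2))
for a in (1.1,1.2,1.3,1.4,1.5,1.6,1.62):
    print(a,inc(o,w([-105+78*np.cos(a),78*np.sin(a),136]),down(a)))
E
```

```text
5.8667 [0.55546602 0.14735193 0.32679125] [4.1077262  0.62482212 0.64129079] 0.02409780098734075 [ 0.17  0.02  1.89  0.    1.23 -2.33]
1.1 ([0.9, 7.7, 0.8], [0.0, 0.001, -0.127])
1.2 ([2.2, 15.4, 0.8], [-0.0, 0.001, -0.227])
1.3 ([4.4, 22.9, 0.8], [-0.0, 0.001, -0.327])
1.4 ([7.2, 30.1, 0.8], [-0.0, 0.001, -0.427])
1.5 ([10.8, 37.0, 0.8], [-0.0, 0.001, -0.527])
1.6 ([15.1, 43.6, 0.8], [-0.0, 0.001, -0.627])
1.62 ([16.0, 44.8, 0.8], [-0.0, 0.001, -0.647])
```

{"method": "arm_command", "body": {"increments": [[[0.3,4,0],[0,0,-0.06],190],[[0.9,7.7,0],[0,0,-0.12],190],[[1.5,11.5,0],[0,0,-0.16],190],[[2.2,15.4,0],[0,0,-0.2],190],[[3.3,19.2,0],[0,0,-0.24],190],[[4.4,22.9,0],[0,0,-0.28],190],[[5.8,26.5,0],[0,0,-0.32],190],[[7.2,30.1,0],[0,0,-0.36],190],[[9,33.5,0],[0,0,-0.38],190],[[10.8,37,0],[0,0,-0.4],190]]}}

```text
t: 6.7
position: [0.5192, 0.161, 0.3268]
ee_rot: [0.0, -0.615, 0.789, 0.0]
force: [3.1, 1.8, 0.3]
finger_gap: 0.0241
grasp_force: 1.4
```

```bash
cat > st.py <<'E'
from h import *; from rig import bot
o=bot.get_obs(); print(o["t"],o["position"],o["force"],o["finger_gap"],o["q"].round(2))
print(1.6,inc(o,w([-105+78*np.cos(1.6),78*np.sin(1.6),136]),down(1.3)))
d=bot.get_image("top")
for c,m in blobs(d,"red"):
    q=cloud(d)[m]; q=q[(q[:,2]>.117)&(q[:,2]<.13)]; b=RB.inv().apply(q-O)*1000-[-105,0,0]; b=b[np.hypot(b[:,0],b[:,1])>30]; print("lever", np.arctan2(b[:,1],b[:,0]).mean(),len(b))
E
python3 st.py
```

```text
6.7 [0.51919233 0.16102174 0.32680021] [3.05197109 1.76074231 0.3265708 ] 0.02409230000726814 [ 0.2  -0.05  1.96  0.    1.23 -2.69]
1.6 ([1.4, 7.5, 0.8], [0.0, 0.001, 0.072])
lever 1.4300924374226882 7
```

{"method": "arm_command", "body": {"increments": [[[0.8,3,0],[0,0,0.01],190],[[1.5,6,0],[0,0,0.02],190],[[2.3,9,0],[0,0,0.03],190],[[2.3,9,0],[0,0,0.03],190]]}}

```text
t: 7.08
position: [0.5097, 0.1606, 0.3267]
ee_rot: [-0.0, -0.602, 0.798, 0.0]
force: [1.9, 0.2, 0.4]
finger_gap: 0.024
grasp_force: 0.7
```

```bash
python3 st.py
```

```text
7.0833 [0.5096985  0.16058617 0.32672929] [1.92002825 0.17990489 0.40560585] 0.024044142996102275 [ 0.2  -0.07  1.98 -0.    1.23 -2.66]
1.6 ([-1.4, -1.6, 0.7], [0.001, -0.0, 0.04])
lever 1.623136669961949 10
```

{"method": "arm_command", "body": {"increments": [[[-0.5,-4,0],[0,0,0],190],[[-1,-6.5,0],[0,0,0],190],[[-1,-6.5,-15],[0,0,0],190],[[-1,-6.5,-40],[0,0,0],190],[[-1,-6.5,-70],[0,0,0],190],[[-1,-6.5,-100],[0,0,0],190],[[-1,-6.5,-120],[0,0,0],190],[[-1,-6.5,-120],[0,0,0],190]]}}

```text
t: 7.8
position: [0.5176, 0.1598, 0.4524]
ee_rot: [0.003, -0.602, 0.798, -0.002]
force: [0.4, 0.2, 1.0]
finger_gap: 0.0244
grasp_force: 0.0
```

```bash
cat >> h.py <<'E'
def tilt(tau): return RB*R.from_euler("y",-tau)*RB.inv()*down(0)
E
python3 st.py; python3 - <<'E'
from h import *; from rig import bot
o=bot.get_obs()
for p,t in [((-150,-84,250),.2),((-150,-84,250),0.78)]: print(inc(o,w(p),tilt(t)))
E
```

```text
7.8 [0.51756439 0.1598076  0.45236535] [0.42448897 0.2041189  0.97995138] 0.02440964855848988 [ 0.2  -0.14  1.84 -0.    1.44 -2.66]
1.6 ([0.4, 7.1, 126.3], [-0.007, 0.004, 0.041])
lever 1.6101332758664206 35
([175.9, 47.4, 12.7], [0.132, -0.165, 1.336])
([197.9, 140.9, 63.4], [0.519, -0.653, 1.268])
```

{"method": "arm_command", "body": {"increments": [[[18,5,0],[0.013,-0.016,0.12],220],[[36,10,2],[0.026,-0.033,0.24],255],[[53,14,4],[0.04,-0.05,0.36],255],[[70,19,5],[0.053,-0.066,0.48],255],[[88,24,6],[0.066,-0.082,0.6],255],[[106,28,7],[0.08,-0.1,0.72],255],[[123,33,9],[0.09,-0.115,0.84],255],[[140,38,10],[0.105,-0.13,0.96],255],[[158,43,11],[0.12,-0.15,1.08],255],[[176,47,13],[0.13,-0.165,1.2],255]]}}

```text
t: 8.68
position: [0.4225, 0.0028, 0.4312]
ee_rot: [0.097, -0.041, 0.994, -0.002]
force: [0.2, -0.9, -0.0]
finger_gap: 0.0002
grasp_force: 0.0
```

```bash
python3 - <<'E'
from h import *; from rig import bot
o=bot.get_obs(); print(o["position"],o["q"].round(2),o["finger_gap"])
for p,t in [((-150,-84,220),.4),((-150,-84,180),0.6),((-150,-84,150),0.78)]: print(inc(o,w(p),tilt(t)))
E
```

```text
[0.42247132 0.0027541  0.43118537] [-0.13 -0.48  2.13  0.03  1.3  -1.79] 0.00015865562835641915
([41.2, 5.9, 28.7], [0.027, -0.205, 0.128])
([84.8, 10.9, 79.4], [0.04, -0.405, 0.125])
([120.4, 14.9, 125.1], [0.052, -0.585, 0.122])
```

{"method": "arm_command", "body": {"increments": [[[13,2,10],[0.01,-0.07,0.045],255],[[27,4,20],[0.02,-0.14,0.09],255],[[41,6,29],[0.027,-0.205,0.128],255],[[56,8,46],[0.03,-0.27,0.127],255],[[70,9,63],[0.035,-0.34,0.126],255],[[85,11,79],[0.04,-0.405,0.125],255],[[85,11,79],[0.04,-0.405,0.125],255]]}}

```text
t: 9.27
position: [0.3516, 0.0076, 0.3307]
ee_rot: [0.291, 0.02, 0.957, -0.006]
force: [-1.2, -0.5, -1.9]
finger_gap: 0.0005
grasp_force: 0.0
```

```bash
python3 - <<'E'
from h import *; from rig import bot
o=bot.get_obs(); print(o["position"],o["q"].round(2),o["finger_gap"])
for p,t in [((-140,-84,150),.78),((-120,-84,78),0.78),((-80,-84,78),0.78)]: print(inc(o,w(p),tilt(t)))
E
```

```text
[0.35155685 0.00758035 0.33074401] [-0.15 -0.75  2.48  0.08  0.83 -1.71] 0.00046825965378479535
([37.0, -0.5, 30.2], [0.004, -0.189, 0.004])
([60.4, -0.6, 101.1], [0.004, -0.189, 0.004])
([27.2, -0.8, 123.4], [0.004, -0.189, 0.004])
```

```bash
python3 - <<'E'
from h import *; from rig import bot
o=bot.get_obs()
for p,t in [((-125,-84,120),.6),((-108,-84,76),0.65),((-108,-84,76),0.75)]: print(inc(o,w(p),tilt(t)))
E
```

```text
([7.2, -0.7, 60.1], [0.004, -0.009, 0.005])
([27.1, -0.8, 106.4], [0.004, -0.059, 0.004])
([46.0, -0.7, 108.5], [0.004, -0.159, 0.004])
```

{"method": "arm_command", "body": {"increments": [[[4,-0.7,30],[0,0,0],255],[[7,-0.7,60],[0.004,-0.009,0.005],255],[[14,-0.7,80],[0.004,-0.03,0.005],255],[[20,-0.8,92],[0.004,-0.04,0.004],255],[[27,-0.8,106],[0.004,-0.059,0.004],255],[[36,-0.8,107.5],[0.004,-0.11,0.004],255],[[46,-0.7,108.5],[0.004,-0.159,0.004],255],[[46,-0.7,108.5],[0.004,-0.159,0.004],255]]}}

```text
t: 9.93
position: [0.3773, 0.0056, 0.2213]
ee_rot: [0.369, 0.022, 0.929, -0.009]
force: [0.0, -0.6, -1.5]
finger_gap: 0.0006
grasp_force: 0.0
```

```bash
python3 - <<'E'
from h import *; from rig import bot
o=bot.get_obs(); print(o["position"],o["q"].round(2),o["force"])
p,r=pose(o); tip=RB.inv().apply(p+r.apply([0,0,.19])-O)*1000; z=RB.inv().apply(r.apply([0,0,1])); print("tip",tip,"tau",np.arctan2(z[0],-z[2]),z)
for q,t in [((-80,-84,76),0.75),((-80,-84,76),tuple([.78])[0])]: print(inc(o,w(q),tilt(t)))
d=bot.get_image("scene"); c=cv2.resize(d["image"][90:270,200:440],None,fx=3.2,fy=3.2); cv2.imwrite("pics/s2.png",c)
E
```

```text
[0.37726911 0.00561219 0.22132074] [-0.15 -0.51  2.56  0.2   0.34 -1.83] [ 0.03370491 -0.59439916 -1.45356517]
tip [-103.62251949  -84.22107659   83.07388985] tau 0.7559575566800718 [ 6.85985715e-01 -5.53546608e-05 -7.27615006e-01]
([-13.5, 0.2, 21.4], [-0.0, 0.006, 0.001])
([-7.8, 0.2, 21.4], [-0.0, -0.024, 0.001])
```

View pics/s2.png

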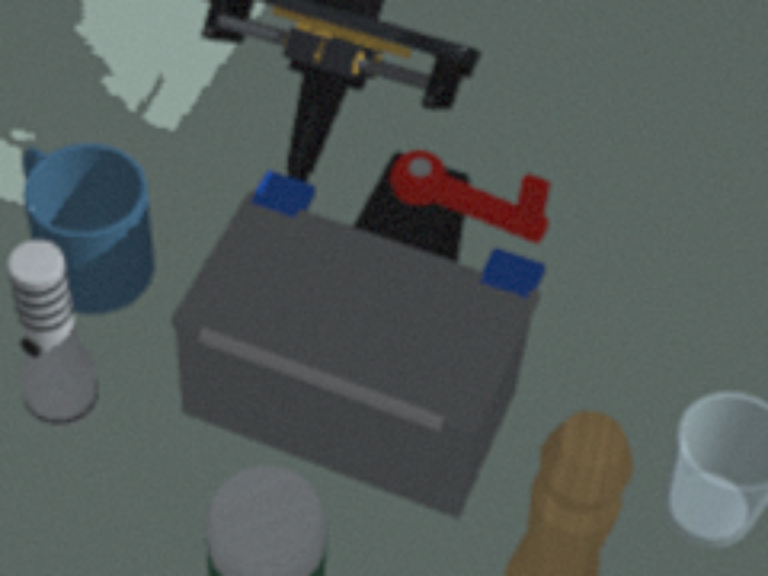

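The lever is swung out and clear of the lid. The closed fingers sit just in front of the right lug, at (300,175) in the crop, with nothing touched. The wrist is close to its limit, so I'm going under the lug at a tilt of about 0.65 rad.

```bash
python3 - <<'E'
from h import *; from rig import bot
o=bot.get_obs()
for q,t in [((-92,-82,75),0.65),((-81,-82,75),0.65),((-81,-82,83),.65)]: print(inc(o,w(q),tilt(t)))
E
```

```text
([-21.5, 2.3, 15.4], [-0.0, 0.107, 0.001])
([-29.5, 2.3, 22.9], [-0.0, 0.107, 0.001])
([-35.0, 2.3, 17.1], [-0.0, 0.107, 0.001])
```

{"method": "arm_command", "body": {"increments": [[[-7,1,5],[0,0.04,0],255],[[-14,2,10],[0,0.07,0],255],[[-21.5,2.3,15.4],[0,0.107,0],255],[[-21.5,2.3,15.4],[0,0.107,0],255]]}}

```text
t: 10.32
position: [0.4073, 0.0062, 0.23]
ee_rot: [0.322, 0.022, 0.946, -0.009]
force: [0.5, 0.6, 0.6]
finger_gap: 0.0005
grasp_force: 0.0
```

```bash
cat > s3.py <<'E'
import sys
from h import *; from rig import bot
o=bot.get_obs(); print(round(o["t"],2),o["q"].round(2),o["force"].round(1))
p,r=pose(o); tip=RB.inv().apply(p+r.apply([0,0,.19])-O)*1000; z=RB.inv().apply(r.apply([0,0,1])); print("tip",tip.round(1),"tau",np.arctan2(z[0],-z[2]).round(3))
for a in sys.argv[1:]:
    x,zz,t=map(float,a.split(",")); print(a,inc(o,w((x,-82,zz)),tilt(t)))
E
python3 s3.py -81,75,.65 -81,83,.65
```

```text
10.32 [-0.13 -0.41  2.47  0.12  0.42 -1.74] [0.5 0.6 0.6]
tip [-88.1 -82.4  79.4] tau 0.656
-81,75,.65 ([-4.1, 0.2, 7.8], [-0.001, 0.006, 0.002])
-81,83,.65 ([-9.0, 0.2, 1.5], [-0.001, 0.006, 0.002])
```

```bash
cat > lift.py <<'E'
import sys
from h import *; from rig import bot
def P(th,lead=0):
    C=np.array([55,102])+136*np.array([-np.cos(th),np.sin(th)])+2*np.array([-np.sin(th),-np.cos(th)])
    t=min(.65,np.pi/2-th); a=np.array([np.sin(t),-np.cos(t)]); n=np.array([np.cos(t),np.sin(t)])
    return C-10*n+14*a,t
o=bot.get_obs()
for th in np.arange(float(sys.argv[1]),float(sys.argv[2])+.001,float(sys.argv[3])):
    p,t=P(th); i=inc(o,w((p[0],-82,p[1])),tilt(t)); print(round(th,2),[round(x,1) for x in i[0]],[round(x,2) for x in i[1]],p.round(0))
E
python3 lift.py 0 .3 .05
```

```text
0.0 [-9.3, 0.2, 2.0] [-0.0, 0.01, 0.0] [-80.  83.]
0.05 [-13.5, 0.1, -3.4] [-0.0, 0.01, 0.0] [-80.  90.]
0.1 [-18.0, 0.1, -8.5] [-0.0, 0.01, 0.0] [-80.  96.]
0.15 [-22.7, 0.1, -13.4] [-0.0, 0.01, 0.0] [-79. 103.]
0.2 [-27.6, 0.1, -18.1] [-0.0, 0.01, 0.0] [-78. 110.]
0.25 [-32.8, 0.1, -22.5] [-0.0, 0.01, 0.0] [-77. 117.]
0.3 [-38.2, 0.1, -26.6] [-0.0, 0.01, 0.0] [-75. 123.]
```

{"method": "arm_command", "body": {"increments": [[[-2,0,4],[0,0,0],255],[[-4,0,7.8],[0,0,0],255],[[-4,0,7.8],[0,0,0],255]]}}

```text
t: 10.57
position: [0.4129, 0.0061, 0.2237]
ee_rot: [0.322, 0.022, 0.947, -0.008]
force: [-0.5, 0.2, 0.3]
finger_gap: 0.0005
grasp_force: 0.0
```

```bash
python3 s3.py; python3 lift.py 0 .4 .05
```

```text
10.57 [-0.13 -0.37  2.46  0.12  0.4  -1.75] [-0.5  0.2  0.3]
tip [-82.6 -82.2  73. ] tau 0.655
0.0 [-8.6, 0.0, -6.5] [-0.0, 0.01, 0.0] [-80.  83.]
0.05 [-12.8, 0.0, -11.8] [-0.0, 0.01, 0.0] [-80.  90.]
0.1 [-17.3, 0.0, -17.0] [-0.0, 0.01, 0.0] [-80.  96.]
0.15 [-22.0, 0.0, -21.9] [-0.0, 0.01, 0.0] [-79. 103.]
0.2 [-26.9, -0.0, -26.5] [-0.0, 0.01, 0.0] [-78. 110.]
0.25 [-32.1, -0.0, -30.9] [-0.0, 0.01, 0.0] [-77. 117.]
0.3 [-37.5, -0.0, -35.1] [-0.0, 0.01, 0.0] [-75. 123.]
0.35 [-43.1, -0.0, -39.0] [-0.0, 0.01, 0.0] [-73. 130.]
0.4 [-48.9, -0.0, -42.5] [-0.0, 0.01, 0.0] [-71. 136.]
```

First lift to about 0.1 rad, checking the force.

{"method": "arm_command", "body": {"increments": [[[-4,0,-3],[0,0,0],255],[[-8,0,-6.5],[0,0,0],255],[[-10.5,0,-9],[0,0,0],255],[[-13,0,-12],[0,0,0],255],[[-15,0,-14.5],[0,0,0],255],[[-17,0,-17],[0,0,0],255]]}}

```text
t: 11.07
position: [0.4146, 0.0061, 0.2468]
ee_rot: [0.32, 0.022, 0.947, -0.008]
force: [-4.9, 0.3, -2.8]
finger_gap: 0.0001
grasp_force: 2.7
```

```bash
python3 s3.py; python3 lift.py .15 .6 .05
```

```text
11.07 [-0.13 -0.41  2.44  0.1   0.46 -1.73] [-4.9  0.3 -2.8]
tip [-81.4 -82.1  95.8] tau 0.652
0.15 [-6.5, -0.1, -4.6] [-0.0, 0.0, 0.0] [-79. 103.]
0.2 [-11.5, -0.1, -9.2] [-0.0, 0.0, 0.0] [-78. 110.]
0.25 [-16.6, -0.1, -13.7] [-0.0, 0.0, 0.0] [-77. 117.]
0.3 [-22.0, -0.1, -17.8] [-0.0, 0.0, 0.0] [-75. 123.]
0.35 [-27.6, -0.1, -21.7] [-0.0, 0.0, 0.0] [-73. 130.]
0.4 [-33.3, -0.1, -25.3] [-0.0, 0.0, 0.0] [-71. 136.]
0.45 [-39.3, -0.1, -28.6] [-0.0, 0.0, 0.0] [-68. 142.]
0.5 [-45.4, -0.1, -31.7] [-0.0, 0.0, 0.0] [-65. 148.]
0.55 [-51.6, -0.2, -34.4] [-0.0, 0.0, 0.0] [-61. 154.]
0.6 [-58.0, -0.2, -36.7] [-0.0, 0.0, 0.0] [-58. 160.]
```

Force is about 6 N, as expected for the lid. Carrying on.

{"method": "arm_command", "body": {"increments": [[[-6.5,0,-4.6],[0,0,0],255],[[-11.5,0,-9.2],[0,0,0],255],[[-16.6,0,-13.7],[0,0,0],255],[[-22,0,-17.8],[0,0,0],255],[[-27.6,0,-21.7],[0,0,0],255],[[-33.3,0,-25.3],[0,0,0],255],[[-39.3,0,-28.6],[0,0,0],255],[[-45.4,0,-31.7],[0,0,0],255]]}}

```text
t: 11.73
position: [0.4327, 0.0053, 0.3015]
ee_rot: [0.322, 0.022, 0.946, -0.008]
force: [-1.0, 0.3, -4.1]
finger_gap: 0.0002
grasp_force: 1.5
```

```bash
python3 s3.py; python3 lift.py .55 1 .05;  python3 - <<'E'
from h import *; from rig import bot
d=bot.get_image("scene"); c=cv2.resize(d["image"][60:270,200:440],None,fx=2.8,fy=2.8); cv2.imwrite("pics/s3.png",c)
E
```

```text
11.73 [-0.12 -0.45  2.36  0.08  0.57 -1.7 ] [-1.   0.3 -4.1]
tip [-62.6 -82.  151. ] tau 0.656
0.55 [-4.1, -0.1, -1.8] [-0.0, 0.01, 0.0] [-61. 154.]
0.6 [-10.5, -0.2, -4.2] [-0.0, 0.01, 0.0] [-58. 160.]
0.65 [-16.9, -0.2, -6.2] [-0.0, 0.01, 0.0] [-54. 166.]
0.7 [-23.5, -0.2, -7.9] [-0.0, 0.01, 0.0] [-50. 171.]
0.75 [-30.2, -0.2, -9.3] [-0.0, 0.01, 0.0] [-45. 176.]
0.8 [-36.9, -0.2, -10.4] [-0.0, 0.01, 0.0] [-41. 181.]
0.85 [-43.7, -0.2, -11.1] [-0.0, 0.01, 0.0] [-36. 186.]
0.9 [-50.5, -0.2, -11.4] [-0.0, 0.01, 0.0] [-31. 190.]
0.95 [-62.4, -0.2, -11.7] [-0.0, 0.04, 0.0] [-26. 194.]
1.0 [-78.0, -0.2, -11.3] [-0.0, 0.09, 0.0] [-21. 198.]
```

View pics/s3.png

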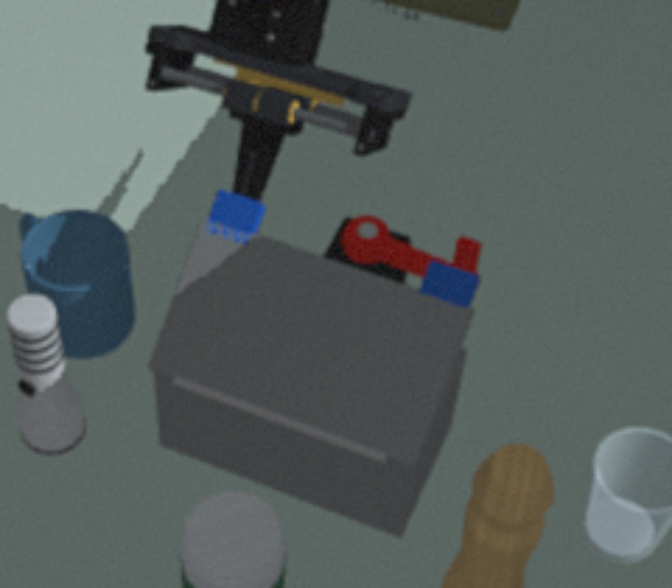

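The lid is rising, with the finger under the right lug at (240,205) and the lever still out. Continuing.

{"method": "arm_command", "body": {"increments": [[[-4,0,-1.8],[0,0,0],255],[[-10.5,0,-4.2],[0,0,0],255],[[-17,0,-6.2],[0,0,0],255],[[-23.5,0,-7.9],[0,0,0],255],[[-30,0,-9.3],[0,0.01,0],255],[[-37,0,-10.4],[0,0.01,0],255],[[-43.7,0,-11.1],[0,0.01,0],255],[[-50.5,0,-11.4],[0,0.01,0],255],[[-62.4,0,-11.7],[0,0.04,0],255],[[-78,0,-11.3],[0,0.09,0],255]]}}

```text
t: 12.62
position: [0.4872, 0.0028, 0.3569]
ee_rot: [0.277, 0.023, 0.96, -0.007]
force: [-1.3, -0.0, -3.9]
finger_gap: 0.0003
grasp_force: 1.8
```

```bash
python3 s3.py; python3 lift.py 1.0 1.45 .05
```

```text
12.62 [-0.11 -0.34  2.18  0.05  0.74 -1.66] [-1.3 -0.  -3.9]
tip [-22.7 -82.  196.1] tau 0.562
1.0 [-0.9, -0.2, -0.8] [-0.0, -0.01, 0.0] [-21. 198.]
1.05 [-16.5, -0.3, -1.2] [-0.0, 0.04, 0.0] [-16. 202.]
1.1 [-32.1, -0.3, -0.7] [-0.0, 0.09, 0.0] [-11. 205.]
1.15 [-47.7, -0.3, 0.5] [-0.0, 0.14, 0.0] [ -6. 208.]
1.2 [-63.1, -0.3, 2.5] [-0.0, 0.19, 0.0] [ -0. 211.]
1.25 [-78.5, -0.3, 5.3] [-0.0, 0.24, 0.0] [  5. 214.]
1.3 [-93.7, -0.3, 8.8] [-0.0, 0.29, 0.0] [ 11. 216.]
1.35 [-108.7, -0.3, 13.1] [-0.0, 0.34, 0.0] [ 17. 218.]
1.4 [-123.5, -0.4, 18.1] [-0.0, 0.39, 0.0] [ 22. 220.]
1.45 [-138.0, -0.4, 23.9] [-0.0, 0.44, 0.0] [ 28. 222.]
```

{"method": "arm_command", "body": {"increments": [[[-8,0,-1],[0,0.01,0],255],[[-16.5,0,-1.2],[0,0.04,0],255],[[-32,0,-0.7],[0,0.09,0],255],[[-47.7,0,0.5],[0,0.14,0],255],[[-63,0,2.5],[0,0.19,0],255],[[-78.5,0,5.3],[0,0.24,0],255],[[-93.7,0,8.8],[0,0.29,0],255],[[-108.7,0,13],[0,0.34,0],255],[[-123.5,0,18],[0,0.39,0],255],[[-138,0,24],[0,0.44,0],255]]}}

```text
t: 13.45
position: [0.6176, -0.0033, 0.4114]
ee_rot: [0.062, 0.024, 0.998, -0.002]
force: [-1.9, -0.6, -2.1]
finger_gap: 0.0002
grasp_force: 1.4
```

```bash
python3 s3.py; python3 lift.py 1.45 1.75 .05
```

```text
13.45 [-0.09  0.02  1.75  0.    1.25 -1.62] [-1.9 -0.6 -2.1]
tip [ 30.2 -81.9 222.9] tau 0.125
1.45 [1.2, -0.4, 1.0] [-0.0, 0.0, 0.0] [ 28. 222.]
1.5 [-14.4, -0.4, 0.9] [-0.0, 0.05, 0.0] [ 34. 223.]
1.55 [-30.0, -0.4, 1.5] [-0.0, 0.1, 0.0] [ 40. 224.]
1.6 [-45.6, -0.4, 2.9] [-0.0, 0.15, 0.0] [ 47. 224.]
1.65 [-61.0, -0.4, 5.1] [-0.0, 0.2, 0.0] [ 53. 225.]
1.7 [-76.4, -0.5, 8.0] [-0.0, 0.25, 0.0] [ 59. 225.]
1.75 [-91.5, -0.5, 11.8] [-0.0, 0.3, 0.0] [ 65. 224.]
```

{"method": "arm_command", "body": {"increments": [[[-7,0,0.5],[0,0.025,0],255],[[-14.4,0,0.9],[0,0.05,0],255],[[-30,0,1.5],[0,0.1,0],255],[[-45.6,0,2.9],[0,0.15,0],255],[[-61,0,5],[0,0.2,0],255],[[-69,0,6.5],[0,0.225,0],255],[[-76.4,0,8],[0,0.25,0],255],[[-76.4,0,8],[0,0.25,0],255]]}}

```text
t: 14.12
position: [0.6949, -0.0071, 0.4128]
ee_rot: [-0.061, 0.024, 0.998, 0.001]
force: [-0.2, 0.4, 0.2]
finger_gap: 0.0005
grasp_force: 0.1
```

```bash
python3 s3.py; python3 lift.py 1.7 1.75 .05; python3 - <<'E'
from h import *; from rig import bot
d=bot.get_image("scene"); P=cloud(d); b=RB.inv().apply(P.reshape(-1,3)-O).reshape(P.shape)*1000
m=(b[...,2]>125)&(b[...,2]<205)&(b[...,0]>40)&(b[...,0]<110)&(b[...,1]>-40)&(b[...,1]<95)
q=b[m]; print(len(q)); 
if len(q)>20: k=np.polyfit(q[:,2],q[:,0],1); print("lid dx/dz",k,"theta",np.pi/2+np.arctan(k[0]))
c=cv2.resize(d["image"][60:270,200:440],None,fx=2.8,fy=2.8); cv2.imwrite("pics/s4.png",c)
E
```

```text
14.12 [-0.09  0.24  1.5  -0.01  1.52 -1.61] [-0.2  0.4  0.2]
tip [ 60.9 -82.  224.2] tau -0.121
1.7 [0.7, -0.3, -0.1] [-0.0, 0.01, 0.0] [ 59. 225.]
1.75 [-14.9, -0.3, -0.1] [-0.0, 0.06, 0.0] [ 65. 224.]
1195
lid dx/dz [ 0.21377131 37.18592725] theta 1.7813977867010575
```

View pics/s4.png

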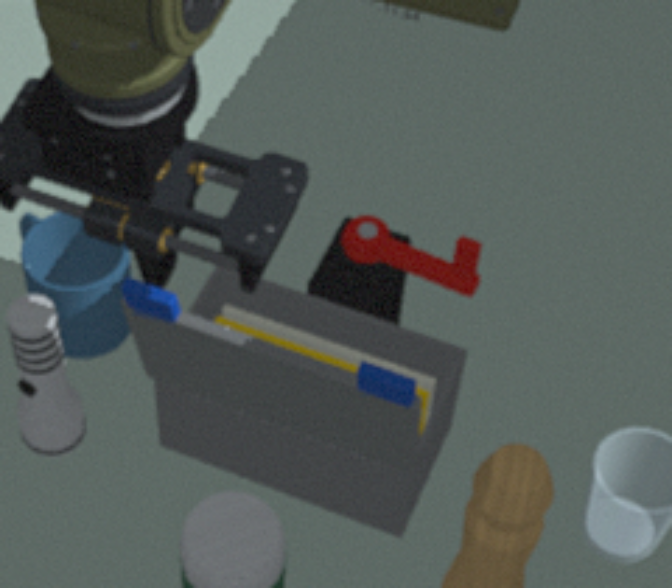

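The lid stands past upright at about 1.75 rad, with the lugs at (150,298) and (387,383), and contact force is zero. I'm backing off toward the robot and up.

{"method": "arm_command", "body": {"increments": [[[8,0,0],[0,0,0],255],[[20,0,0],[0,0,0],255],[[40,0,-10],[0,0,0],255],[[60,0,-35],[0,0,0],255],[[80,0,-60],[0,0,0],255],[[100,0,-80],[0,0,0],255],[[120,0,-90],[0,0,0],255],[[120,0,-90],[0,0,0],255],[[120,0,-90],[0,0,0],255],[[120,0,-90],[0,0,0],255]]}}

```text
t: 15.0
position: [0.5852, -0.0016, 0.5163]
ee_rot: [-0.062, 0.024, 0.998, 0.001]
force: [-0.2, -0.2, 0.5]
finger_gap: 0.0005
grasp_force: 0.0
```

```bash
python3 s3.py; python3 - <<'E'
from h import *; from rig import bot
d=bot.get_image("scene"); P=cloud(d); b=RB.inv().apply(P.reshape(-1,3)-O).reshape(P.shape)*1000
m=(b[...,2]>125)&(b[...,2]<205)&(b[...,0]>40)&(b[...,0]<110)&(b[...,1]>-40)&(b[...,1]<95)
q=b[m];k=np.polyfit(q[:,2],q[:,0],1); print("theta",np.pi/2+np.arctan(k[0]))
for c,m in blobs(d,"red"):
    q=b[m]; q=q[(q[:,2]>115)&(q[:,2]<130)]; q=q[:,:2]-[-105,0]; q=q[np.hypot(*q.T)>30]; print("lever",np.arctan2(q[:,1],q[:,0]).mean(),len(q))
cv2.imwrite("pics/s5.png",d["image"])
E
```

```text
15.0 [-0.09 -0.04  1.63 -0.01  1.67 -1.62] [-0.2 -0.2  0.5]
tip [-49.3 -81.7 327.7] tau -0.123
theta 1.782273381224278
lever 1.4853124055743478 204
```

View pics/s5.png

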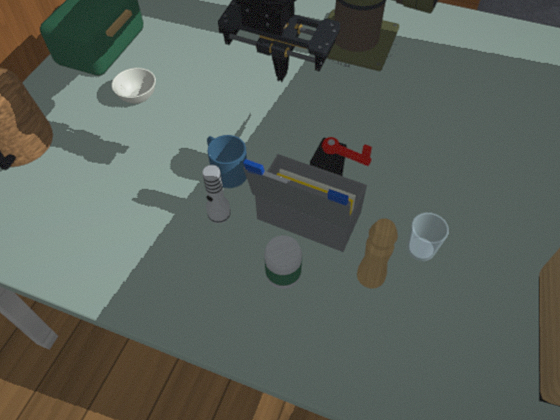

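The lid stays open past upright, the lever at (350,151) is swung out to about 1.5 rad, the other things are where they were, and the gripper is clear.

```bash
python3 -c "
from rig import bot
print(bot.close_job())"
```

```text
the job is handed in; nothing more can be done
None
```

The job is handed in: the lever swung free to the +y side and is out at about 1.5 rad, the lid stands open past upright at about 1.75 rad, nothing else on the table was moved, and it took 15 s with no reading above about 6 N.

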